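Push the test coupler onto the tilted nipple and hold the valve open

ROBOT

A 6-joint arm with a two-finger parallel gripper is mounted at the origin on a cart in front of the work surface, level with it; the furniture and walls round the work are solid. World frame = base frame: x ahead of the robot, y to its left, z up, the work surface at z = 0. Lengths are in m, angles in rad, forces in N, time in s.
With the tool pointing down it reaches from about 0.425 to 0.925 m from the base axis. Payload 12.5 kg.
Tool frame: the origin (TCP) lies at the very end of the fingers, on their centre line; the grasp point (between the pads) lies 19 mm behind it; z points along the fingers, y is the line along which they close (so a half turn about z gives the same grasp; the last joint's range is limited). The gripper opens to 85 mm and grips with 20 to 120 N. Pads are 22 mm wide; open, the fingers measure 114 mm over their backs; the gripper's body (76 mm by 85 mm) begins 54 mm behind the grasp point. The pads swing forward as they close: fully open they stand 13 mm farther back than shut.
Start: joints at [-1.265, 0.491, 1.559, -0, 1.092, -0.106], TCP at [0.25, -0.573, 0.231] pointing down, gripper open.
Joint ranges: [-3.1, 3.1], [-0.84, 2.19], [0.05, 2.79], [-1.13, 4.28], [0.06, 2.93], [-2.69, 2.69]. Speed limits (rad/s): [2.22, 2.22, 2.79, 3.14, 3.14, 3.14].

INTERFACE

Orientations are given as a 3x3 rotation matrix whose columns are the frame's x, y, z axes.
In Python, from plant import ctrl gives the robot as it stands.
- The arm moves only by the shell command python3 -m handwheel 'ROWS' [FORCE]. ROWS is a JSON object of lists of equal length, an entry for each row: "fingers": the opening, from -1 (shut) to 1 (fully open); "dp": the shift along the tool's x, y, z in units of 50 mm (1.0 is 50 mm), a list of three; "dr": the turn, a rotation vector about the tool's x, y, z in units of 5 degrees (1.0 is 5 degrees), a list of three. In form: {"fingers": [fingers, ...], "dp": [[tx, ty, tz], ...], "dr": [[wx, wy, wz], ...]}. A call has 1 to 5 rows; each row shifts and turns the commanded pose from where the row before left it, along the tool's axes as they then stand; what a row does not reach is not made up. A row lasts 1/10 s, in which the tool goes at most 50 mm and 8.59 degrees, less where a joint would pass 70% of its speed; a pose out of reach is approached as far as the arm can. A call is refused whole if a number of a shift passes 1 or a number of a turn 1, either way. A call with a gripper value outside its range is refused whole. The fingers move at their own pace and stop on an object; FORCE is the grip in N (left out, the last holds). Time passes only in rows, so rows that do not move let the fingers close. It gives the time, the measured TCP pose, the force, the opening and the grip force at its end, in the units of the state.
- ctrl.sense(): the state, without advancing time (a new reading comes with each control period).
- ctrl.snapshot(name): name is "scene" or "top" or "wrist"; returns a dict with "pixels" (480x640x3 uint8, red, green, blue), "range_z" (480x640 float32, m along the optical axis (not along the pixel's ray), 0 where there is no reading), "K" (3x3 intrinsics, pixels), "R" (3x3) and "t" (3): a world point X has camera coordinates R X + t; the wrist camera has in their place "mount" (4x4, takes a point from camera to tool coordinates, whose origin is the TCP and whose axes are the flange's). Camera axes: x right, y down, z forward; pixel columns grow to the right and rows downward; lengths in m; the calibration is good to about 2 mm. The wrist camera is an equidistant fisheye: a pixel r from the principal point sees the ray r / f radians off the axis. A picture is of the moment at which its call begins: read the wrist's pose just before it.
- ctrl.close_job(): hands the job in; it is judged then, once.
The state is a dict: "time_s": time; "joint_pos": joint angles; "qvel": joint speeds; "tau": joint torques, N m; "eef_pos": TCP position; "orientation": TCP orientation; "ft_force": force on the tool from outside, world axes, zero at the start; "torque": the same for the moment, N m; "finger_gap": finger opening in m; "finger_force": force on a finger pad.
Only numpy, scipy, OpenCV 4.12 (cv2) and the standard library are available. Lean on these libraries where they do the work, as an engineer would, in place of code of your own. Each camera call takes 0.05 s, during which the arm holds its last target. There are 200 camera calls.

TASK

Take the push-on coupler out of its holder by the black handle, pass its nose through the guide eye of the test manifold and press it squarely onto the tilted nipple below, past the snap and fully home against the nipple's flange. Its spring pushes back, so finish while still gripping the coupler and holding it pressed home, to keep the valve open; leave the other things on the bench where they are.

Things in the scene. Friction and masses are not known exactly. Their poses are not given: they have to be found in the camera images.
- coupler: Loose push-on coupler, stiff round steel rod 126 mm long, 0.16 kg. Origin: centre of its open nose end; z axis runs from nose to handle. Body 26 mm across (24 at the tip) to z=70 mm. Bore of the nose 28 mm deep, 15 mm across at its narrow lip (z=3 to 7 mm), 19 mm before that. Starts upright, nose down, in the holder, origin 6 mm above the bench. Its turn about z is free.
- coupler_collar (a point): Middle of the top of the coupler's aluminium collar (36 mm across, z=70 to 76 mm from the nose). Above it the black handle, 20 mm across and 50 mm long, on the same axis: grip it there from above, fingertips just above the collar.
- holder: Fixed grey block, 80x80x36 mm, with a hole 29 mm across and 30 mm deep in the middle of its top in which the coupler stands loosely. Origin: centre of its underside; it may stand left or right of the manifold.
- manifold: Fixed test manifold: base plate 120x96x8 mm with an aluminium block 72x60 mm, top 44 mm above the bench, that carries the tilted nipple and its guide eye. Origin on the bench under the block; the nipple leans toward the manifold's own -x side, roughly toward the robot.
- nipple: Fixed tilted steel nipple, leaning 25 degrees (0.436 rad) from vertical. Origin: on its axis at its foot, 58 mm above the bench; z axis = nipple axis, up and out. Along z: flange 28 mm across to 3 mm (the nose stops on it), nipple 12 mm across to 30 mm with coned tip, brass valve stem to 42 mm; spring detent balls on the two y sides at 18 mm, about 7 N to push the coupler over.
- eye (a point): Centre of the guide eye: a fixed ring on the nipple's axis, from 56 to 64 mm above the nipple's foot along that axis (this point at 60 mm). Bore 32 mm, outside 44 mm, held by a bracket 34 mm wide on the nipple's +x side that ends at the ring's top.
- poppet (a joint): Valve stem pressed in along the nipple's axis, m: 0 free; the coupler begins to press it with its origin 14 mm from the nipple's origin; about 0.011 with the coupler home on the flange, which takes a steady push of about 12 N. When let go it springs out and pushes the coupler off.
- salve_jar: Bystander: white jar with black lid, 61 mm across, 45 mm high. Origin: centre of underside.
- regulator: Bystander: black and silver breathing regulator lying flat, 116x163x51 mm. Origin: centre of underside.
- gauge: Bystander: loose round pressure gauge lying flat, 81x52x27 mm. Origin: centre of underside.
- brass_tee: Bystander: brass tee fitting lying flat, 44x62x19 mm. Origin: centre of underside.
Things that resemble listed ones, but are neither listed nor needed, are in the scene too. There is more than one size of the coupler; the job needs the larger.

How it is judged:
On the way, in this order (a step that is already met when the one before it is completed fails the run):
1. the coupler is lifted out of its holder (z of coupler in the frame of holder above 0.045 m), for 0.1 s.
2. the coupler's nose is through the guide eye (z of coupler in the frame of nipple between 0 and 0.055 m and x of coupler in the frame of nipple between -0.008 and 0.008 m and y of coupler in the frame of nipple between -0.008 and 0.008 m), for 0.05 s.
3. the coupler has snapped onto the nipple and pushed the valve open (z of coupler in the frame of nipple below 0.006 m and x of coupler in the frame of nipple between -0.003 and 0.003 m and y of coupler in the frame of nipple between -0.003 and 0.003 m and angle between the z axis of coupler and the z axis of nipple, either way round below 0.1 rad and value of joint poppet above 0.008 m), for 0.2 s.
At the end, for the whole second after the job is handed in: The coupler sits on the nipple with its nose within 6 mm of the nipple's foot (3 mm above the foot is fully home) and 3 mm of its axis, square within 0.10 rad, the valve stem pressed in more than 8 mm, the coupler still held by the fingers (over 2 N) and still (all of step 3 and contact force between the fingers and coupler above 2 N and linear speed of coupler below 0.02 m/s); the arm keeps its last pose, push and grip.
It fails at once if the salve jar is pushed away (distance of salve_jar from where it was at the start of the episode above 0.03 m).
It fails at once if the regulator is pushed away (distance of regulator from where it was at the start of the episode above 0.03 m).
It fails at once if the gauge is pushed away (distance of gauge from where it was at the start of the episode above 0.03 m).
It fails at once if the brass tee is pushed away (distance of brass_tee from where it was at the start of the episode above 0.03 m).
It also fails if it takes over 40 s, if anything falls off the work surface, if the arm or the gripper's body presses on something with over 40 N, if the wrist force passes 120 N, or if a joint passes its speed limit or range.

## Working session

There is one attempt and no reset: what is moved stays moved. The work goes in short steps, Python scripts to look and compute and a shell command to move; the robot and the scene stay as the last step left them, time stands still between calls to the robot, and variables do not carry over. Pictures are saved under pics/ and viewed, at most 13 in all, crops included, and the job is handed in when it is done.

```bash
mkdir -p pics; ls
python3 - <<'E'
from plant import ctrl
import cv2,numpy as np,pickle
s=ctrl.sense();print(s)
for n in("scene","top"):
    d=ctrl.snapshot(n);pickle.dump(d,open(f"{n}.pkl","wb"));cv2.imwrite(f"pics/{n}0.png",d["pixels"][:,:,::-1]);print(n,d["K"],d["R"],d["t"])
E
```

```text
pics
{'time_s': 0.0, 'joint_pos': array([-1.26461885e+00,  4.91592706e-01,  1.55947192e+00, -7.31424372e-06,
        1.09169447e+00, -1.05597642e-01]), 'qvel': array([-7.82383105e-04, -4.35288588e-04, -1.02914819e-03, -4.83853007e-04,
        7.67500693e-05,  9.57020808e-04]), 'tau': array([-1.79057817e-03, -6.18459535e+01, -2.61593717e+01, -1.65093561e-04,
        4.11841276e-03,  7.20141600e-06]), 'eef_pos': array([ 0.25009766, -0.57252399,  0.23069941]), 'orientation': array([[ 9.16410467e-01,  4.00239587e-01, -3.57774100e-04],
       [ 4.00239730e-01, -9.16409802e-01,  1.11024017e-03],
       [ 1.16494374e-04, -1.16063112e-03, -9.99999320e-01]]), 'ft_force': array([-1.61456533,  0.06637723,  0.60269636]), 'torque': array([-0.04233376,  0.01040555, -0.04599148]), 'finger_force': 0.0, 'finger_gap': 0.0856354791300648}
scene [[618.92284696   0.         314.74292338]
 [  0.         618.92284696 242.20198983]
 [  0.           0.           1.        ]] [[-0.88380399 -0.46783267  0.00480649]
 [-0.31013609  0.57813844 -0.75469964]
 [ 0.35029433 -0.66849722 -0.65605286]] [0.39507518 0.29443837 1.26845279]
top [[529.6098561    0.         326.43592745]
 [  0.         529.6098561  241.48166292]
 [  0.           0.           1.        ]] [[-2.61269488e-01 -9.65265605e-01  7.53001562e-04]
 [-9.24438145e-01  2.49994043e-01 -2.87953286e-01]
 [ 2.77763157e-01 -7.59295108e-02 -9.57644161e-01]] [0.01696329 0.51813795 1.30564874]
```

View pics/scene0.png

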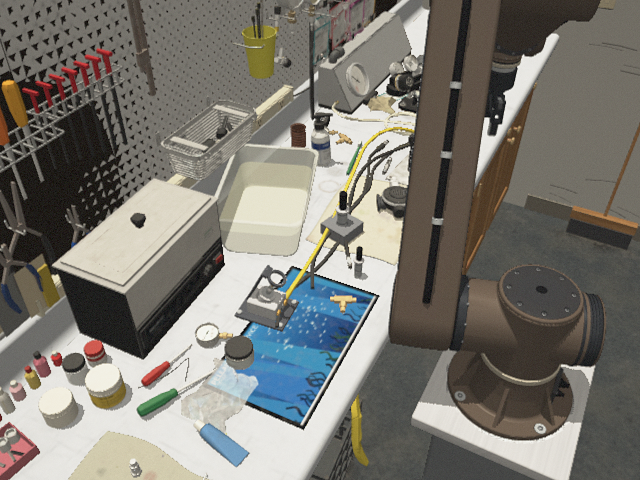

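View pics/top0.png

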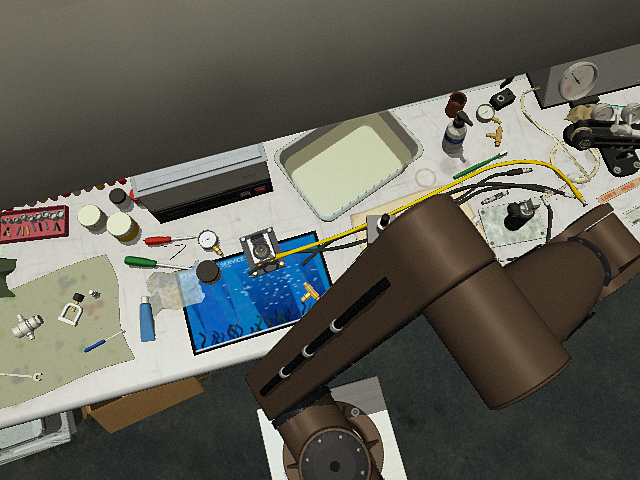

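The scene view shows the manifold at about (268,295), the holder with an upright black-handled coupler at (342,215), and a smaller coupler-like rod standing at (358,262). The jar is at (239,350), the gauge at (207,335) and the tee at (343,300). In the top view the manifold is at (262,250) and the arm partly hides the holder at (380,225).

Things that could be taken for the coupler:
- Rod in the grey holder, (342,205)
- Free-standing rod, (358,262)
- Spray bottle, (321,140)

I choose the one in the holder and check it in a close crop.

```bash
cat > h.py <<'E'
import numpy as np,pickle,cv2
def cloud(d):
    v,u=np.mgrid[:480,:640];z=d["range_z"];K=d["K"]
    c=np.stack([(u-K[0,2])/K[0,0]*z,(v-K[1,2])/K[1,1]*z,z],-1)
    return (c-d["t"])@d["R"]
E
python3 - <<'E'
from h import *
d=pickle.load(open("scene.pkl","rb"));P=cloud(d)
im=d["pixels"][170:340,220:400,::-1];cv2.imwrite("pics/crop.png",cv2.resize(im,None,fx=3.5,fy=3.5,interpolation=cv2.INTER_CUBIC))
for n,u,v in [("handletop",342,195),("handle",342,203),("collar",342,216),("holder",352,232),("h2",330,228),("small",358,250),("smallb",358,273),("ring",280,272),("block",268,293),("jar",239,342),("tee",343,300),("bench",300,250)]:print(n,P[v,u].round(4))
d2=pickle.load(open("top.pkl","rb"));P2=cloud(d2)
for n,u,v in [("jar",207,270),("ring",262,245),("handle",385,218),("holder",374,222)]:print("top",n,P2[v,u].round(4))
E
```

```text
handletop [ 0.5121 -0.2666  0.1311]
handle [ 0.5093 -0.2625  0.1098]
collar [ 0.5091 -0.2655  0.0662]
holder [ 0.4771 -0.2613  0.0287]
h2 [ 0.5305 -0.2412  0.0358]
small [ 0.4068 -0.1386  0.0927]
smallb [ 0.4047 -0.1434  0.0153]
ring [0.5174 0.0307 0.1147]
block [0.5337 0.0585 0.0663]
jar [0.525  0.1918 0.0447]
tee [ 0.3967 -0.0439  0.0171]
bench [ 5.770e-01 -1.651e-01  2.000e-04]
top jar [0.5209 0.2024 0.0422]
top ring [0.5433 0.0461 0.0632]
top handle [ 0.511  -0.2749  0.1275]
top holder [ 0.5368 -0.2619  0.0331]
```

View pics/crop.png

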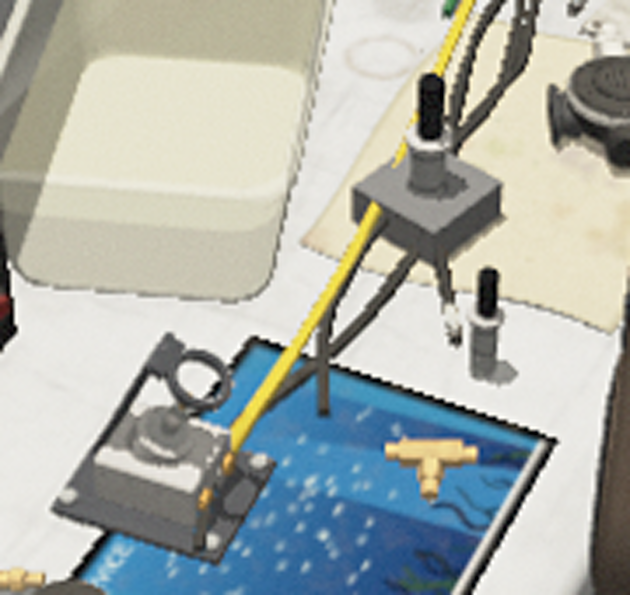

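The crop confirms the choice: the rod in the grey holder (crop (430,130)) is clearly larger than the decoy standing free at (487,325). The guide ring is at crop (197,380), with its bracket behind it.

```bash
cat >> h.py <<'E'
from scipy.optimize import least_squares
def circ(xy,r):
    s=least_squares(lambda p:np.hypot(*(xy-p[:2]).T)-r,xy.mean(0),loss="soft_l1",f_scale=.001);return s.x
E
python3 - <<'E'
from h import *
def near(P,c,w,z0,z1):
    return (abs(P[...,0]-c[0])<w)&(abs(P[...,1]-c[1])<w)&(P[...,2]>z0)&(P[...,2]<z1)
for n in("scene","top"):
    d=pickle.load(open(n+".pkl","rb"));P=cloud(d);rgb=d["pixels"].astype(int)
    dark=rgb.max(-1)<60
    m=near(P,(.512,-.268),.03,.088,.125)&dark
    if m.sum()>10:
        q=P[m];print(n,"handle",m.sum(),q.mean(0).round(4),circ(q[:,:2]-0,.010))
    m=near(P,(.512,-.268),.03,.126,.14)&dark;print(" top disc",m.sum(),P[m].mean(0) if m.any() else 0)
    m=near(P,(.512,-.268),.07,.033,.038);q=P[m];r=cv2.minAreaRect(q[:,:2].astype(np.float32)*1000);print(" holder top",m.sum(),r)
    m=near(P,(.53,.045),.06,.086,.15);q=P[m];print(" ring",m.sum(),q.min(0),q.max(0),q.mean(0))
    v,u=np.where(m);print(" px",u.min(),u.max(),v.min(),v.max())
    m=near(P,(.54,.045),.07,.042,.046);print(" blocktop",m.sum(),cv2.minAreaRect(P[m][:,:2].astype(np.float32)*1000))
    m=near(P,(.54,.045),.09,.006,.0105);print(" plate",m.sum(),cv2.minAreaRect(P[m][:,:2].astype(np.float32)*1000))
d=pickle.load(open("scene.pkl","rb"));P=cloud(d)
for u,v in((300,278),(310,262),(320,240),(328,228)):print(u,v,P[v,u].round(3),d["pixels"][v,u])
E
```

```text
scene handle 75 [ 0.5105 -0.2696  0.107 ] [ 0.5149473  -0.27676343]
 top disc 29 [ 0.51315746 -0.27412365  0.13019333]
 holder top 336 ((515.0478515625, -269.30267333984375), (127.42464447021484, 92.15702056884766), 88.44782257080078)
 ring 295 [0.49447984 0.02619486 0.08611229] [0.56234502 0.0728986  0.13134326] [0.52579846 0.05403484 0.11578401]
 px 254 286 265 287
 blocktop 234 ((545.6069946289062, 54.61569595336914), (77.47499084472656, 60.24672317504883), 5.686461448669434)
 plate 434 ((531.9640502929688, 42.32097625732422), (176.85592651367188, 148.5729522705078), 86.4888916015625)
top handle 33 [ 0.5072 -0.272   0.1065] [ 0.51360281 -0.27675991]
 top disc 42 [ 0.51220358 -0.27558775  0.13064242]
 holder top 229 ((537.482177734375, -269.51873779296875), (60.440887451171875, 123.65858459472656), 33.38168716430664)
 ring 218 [0.49317738 0.02846217 0.08624091] [0.56536194 0.07066466 0.13308066] [0.52664601 0.05070491 0.11687125]
 px 251 269 234 259
 blocktop 144 ((541.9566040039062, 52.125816345214844), (70.50706481933594, 58.814697265625), 4.812036037445068)
 plate 496 ((540.2130126953125, 44.832923889160156), (175.9833526611328, 178.78712463378906), 88.9857406616211)
300 278 [ 0.515 -0.054  0.024] [175 153  54]
310 262 [ 0.523 -0.118  0.02 ] [176 152  54]
320 240 [ 0.536 -0.196  0.027] [232 214  74]
328 228 [ 0.535 -0.239  0.035] [100  90  75]
```

```bash
python3 -m handwheel '{"fingers":[1,1,1,1,1],"dp":[[0,0,0],[0,0,0],[0,0,0],[0,0,0],[0,0,0]],"dr":[[0,0,0.94],[0,0,0.94],[0,0,0.94],[0,0,0.94],[0,0,0.94]]}' 60 && python3 -m handwheel '{"fingers":[1,1,1,1,1],"dp":[[0.5,-0.56,0],[0.5,-0.56,0],[0.5,-0.56,0],[0.5,-0.56,0],[0.5,-0.56,0]],"dr":[[0,0,0],[0,0,0],[0,0,0],[0,0,0],[0,0,0]]}' && python3 -m handwheel '{"fingers":[1,1,1,1,1],"dp":[[0.5,-0.56,0],[0.5,-0.56,0],[0.5,-0.56,0],[0.5,-0.56,0],[0,0,0]],"dr":[[0,0,0],[0,0,0],[0,0,0],[0,0,0],[0,0,0]]}'
```

```text
time_s: 0.6
eef_pos: [0.2501, -0.5726, 0.231]
orientation: [[1.0, -0.002, -0.0], [-0.002, -1.0, 0.001], [-0.0, -0.001, -1.0]]
ft_force: [-0.0, 0.2, -0.1]
finger_gap: 0.0851
finger_force: 0.0
time_s: 1.1
eef_pos: [0.3757, -0.4313, 0.2311]
orientation: [[1.0, 0.001, -0.0], [0.001, -1.0, 0.0], [-0.0, -0.0, -1.0]]
ft_force: [-0.0, 0.3, 0.4]
finger_gap: 0.0851
finger_force: 0.0
time_s: 1.6
eef_pos: [0.4768, -0.3174, 0.2311]
orientation: [[1.0, 0.005, -0.0], [0.005, -1.0, 0.001], [-0.0, -0.001, -1.0]]
ft_force: [0.0, 0.5, 0.3]
finger_gap: 0.0853
finger_force: 0.0
```

Run:
```python
from plant import ctrl
import cv2,pickle
from h import *
s=ctrl.sense();d=ctrl.snapshot("wrist");d["pose"]=(s["orientation"],s["eef_pos"]);pickle.dump(d,open("w1.pkl","wb"))
print(s["eef_pos"],d["K"],d["mount"])
t=ctrl.snapshot("top");pickle.dump(t,open("top2.pkl","wb"))
a=t["pixels"][180:320,200:420,::-1];a=cv2.resize(a,(640,407));
cv2.imwrite("pics/w1.png",d["pixels"][:,:,::-1])
cv2.imwrite("pics/top2.png",a)
```

```text
[ 0.47678211 -0.31741454  0.23108327] [[371.64829954   0.         320.5683309 ]
 [  0.         371.64829954 244.5963331 ]
 [  0.           0.           1.        ]] [[ 2.02711394e-04 -9.47070994e-01 -3.21024130e-01  8.33703092e-02]
 [ 9.99999631e-01 -7.60033461e-05  8.55673636e-04 -2.76905964e-05]
 [-8.34782588e-04 -3.21024185e-01  9.47070629e-01 -1.42953560e-01]
 [ 0.00000000e+00  0.00000000e+00  0.00000000e+00  1.00000000e+00]]
```

View pics/w1.png

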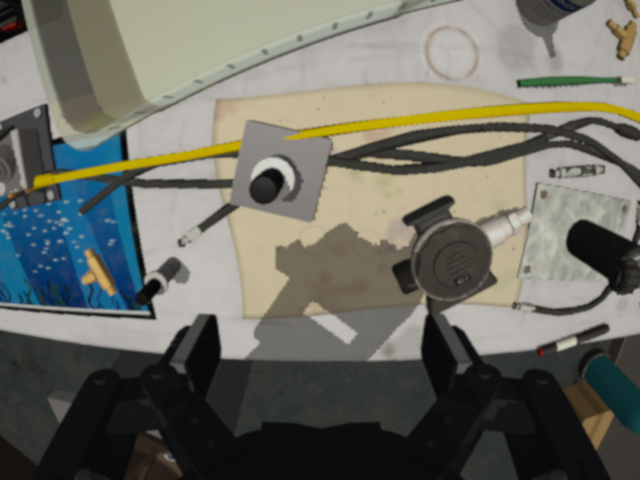

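The wrist view shows the coupler handle top at about (265,187) in the holder. The decoy is at (150,290), the regulator at (455,255), and the manifold edge at far left.

```bash
cat >> h.py <<'E'
def wcloud(d):
    v,u=np.mgrid[:480,:640].astype(float);K=d["K"];x=u-K[0,2];y=v-K[1,2];r=np.hypot(x,y)+1e-9
    th=r/K[0,0];z=d["range_z"];t=np.tan(np.minimum(th,1.4))
    c=np.stack([x/r*t*z,y/r*t*z,z],-1)
    M=d["mount"];R,p=d["pose"]
    return (c@M[:3,:3].T+M[:3,3])@np.array(R).T+np.array(p)
def near(P,c,w,z0,z1):
    return (abs(P[...,0]-c[0])<w)&(abs(P[...,1]-c[1])<w)&(P[...,2]>z0)&(P[...,2]<z1)
E
python3 - <<'E'
from h import *
d=pickle.load(open("w1.pkl","rb"));P=wcloud(d)
print(P[187,265])
m=near(P,(.512,-.272),.03,.127,.137);print(m.sum(),P[m].mean(0),cv2.minEnclosingCircle(P[m][:,:2].astype(np.float32)))
m=near(P,(.512,-.272),.03,.085,.125);print(m.sum(),circ(P[m][:,:2],.010))
m=near(P,(.512,-.272),.07,.033,.038);print(cv2.minAreaRect(P[m][:,:2].astype(np.float32)*1000))
for n in("scene","top","top2"):
    d=pickle.load(open(n+".pkl","rb"));P=cloud(d)
    m=near(P,(.525,.05),.04,.092,.14);q=P[m]
    nn=np.array([-np.sin(.4363),0,np.cos(.4363)])
    print(n,m.sum());print(q[::max(1,len(q)//25)].round(3).tolist())
E
```

```text
[ 0.51854991 -0.28073772  0.1338012 ]
667 [ 0.51670203 -0.27942431  0.13203358] ((0.5160974264144897, -0.27900391817092896), 0.010307935066521168)
241 [ 0.51612343 -0.27874325]
((515.4917602539062, -284.87603759765625), (113.33292388916016, 94.14813232421875), 88.93572998046875)
scene 287
[[0.545, 0.038, 0.129], [0.546, 0.046, 0.127], [0.538, 0.042, 0.124], [0.533, 0.043, 0.124], [0.539, 0.052, 0.126], [0.523, 0.034, 0.118], [0.533, 0.05, 0.124], [0.517, 0.031, 0.115], [0.53, 0.047, 0.12], [0.513, 0.03, 0.113], [0.53, 0.051, 0.12], [0.538, 0.067, 0.127], [0.508, 0.034, 0.112], [0.527, 0.06, 0.123], [0.536, 0.066, 0.121], [0.546, 0.071, 0.118], [0.502, 0.039, 0.111], [0.5, 0.039, 0.109], [0.506, 0.039, 0.103], [0.503, 0.043, 0.104], [0.515, 0.065, 0.115], [0.514, 0.071, 0.118], [0.514, 0.071, 0.114], [0.497, 0.054, 0.108], [0.502, 0.061, 0.108], [0.503, 0.064, 0.108], [0.499, 0.058, 0.101]]
top 206
[[0.56, 0.043, 0.098], [0.547, 0.036, 0.121], [0.543, 0.038, 0.129], [0.543, 0.049, 0.127], [0.544, 0.061, 0.127], [0.539, 0.042, 0.126], [0.538, 0.054, 0.133], [0.541, 0.068, 0.125], [0.536, 0.048, 0.126], [0.537, 0.061, 0.124], [0.534, 0.042, 0.118], [0.532, 0.052, 0.123], [0.532, 0.064, 0.127], [0.528, 0.045, 0.123], [0.529, 0.06, 0.124], [0.526, 0.063, 0.125], [0.525, 0.062, 0.12], [0.514, 0.028, 0.117], [0.518, 0.068, 0.12], [0.508, 0.033, 0.115], [0.511, 0.066, 0.114], [0.502, 0.032, 0.107], [0.503, 0.065, 0.113], [0.501, 0.063, 0.111], [0.496, 0.044, 0.108], [0.495, 0.049, 0.108]]
top2 0
[]
```

View pics/top2.png

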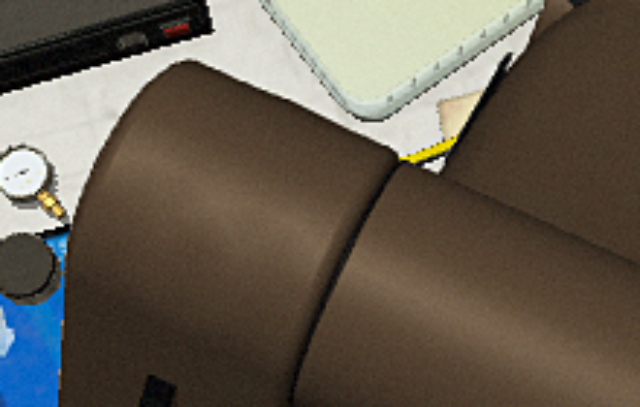

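The top crop is blocked by the arm (brown), so it adds nothing on the manifold. The wrist view gives the handle axis at (0.5155,-0.278), and I go down on it.

```bash
python3 -m handwheel '{"fingers":[1,1,1,1,1],"dp":[[0.39,-0.4,0],[0.39,-0.4,0],[0,0,0],[0,0,0.5],[0,0,0.5]],"dr":[[0,0,0],[0,0,0],[0,0,0],[0,0,0],[0,0,0]]}' && python3 -m handwheel '{"fingers":[1,1,1,1,1],"dp":[[0,0,0.5],[0,0,0.5],[0,0,0.5],[0,0,0.4],[0,0,0]],"dr":[[0,0,0],[0,0,0],[0,0,0],[0,0,0],[0,0,0]]}'
```

```text
time_s: 2.2
eef_pos: [0.5131, -0.2816, 0.1811]
orientation: [[1.0, 0.001, 0.001], [0.001, -1.0, -0.001], [0.001, 0.001, -1.0]]
ft_force: [0.4, -0.3, 0.5]
finger_gap: 0.0853
finger_force: 0.0
time_s: 2.7
eef_pos: [0.5118, -0.281, 0.084]
orientation: [[1.0, 0.0, -0.004], [0.0, -1.0, 0.002], [-0.004, -0.002, -1.0]]
ft_force: [-0.2, 0.8, 0.3]
finger_gap: 0.0855
finger_force: 0.0
```

```bash
python3 -m handwheel '{"fingers":[1,-1,-1,-1,-1],"dp":[[0.07,-0.06,-0.04],[0,0,0],[0,0,0],[0,0,0],[0,0,0]],"dr":[[0,0,0],[0,0,0],[0,0,0],[0,0,0],[0,0,0]]}' 80 && python3 -m handwheel '{"fingers":[-1,-1,-1,-1,-1],"dp":[[0,0,0],[0,0,0],[0,0,0],[0,0,0],[0,0,0]],"dr":[[0,0,0],[0,0,0],[0,0,0],[0,0,0],[0,0,0]]}'
```

```text
time_s: 3.2
eef_pos: [0.5173, -0.2774, 0.0888]
orientation: [[1.0, 0.002, 0.001], [0.002, -1.0, -0.001], [0.001, 0.001, -1.0]]
ft_force: [-0.6, 1.2, -0.8]
finger_gap: 0.0281
finger_force: 0.0
time_s: 3.7
eef_pos: [0.5174, -0.2776, 0.0888]
orientation: [[1.0, 0.002, 0.001], [0.002, -1.0, -0.001], [0.001, 0.001, -1.0]]
ft_force: [-0.4, -0.7, 5.0]
finger_gap: 0.0185
finger_force: 77.8
```

```bash
python3 -m handwheel '{"fingers":[-1,-1,-1,-1,-1],"dp":[[0,0,-0.3],[0,0,-0.5],[0,0,-0.6],[0,0,-0.6],[0,0,-0.6]],"dr":[[0,0,0],[0,0,0],[0,0,0],[0,0,0],[0,0,0]]}' && python3 -m handwheel '{"fingers":[-1,-1,-1,-1,-1],"dp":[[0,0,-0.6],[0,-0.4,0],[0,-0.5,0],[0,-0.5,0],[0,-0.5,0]],"dr":[[0,0,0],[0,0,0],[0,0,0],[0,0,0],[0,0,0]]}'&& python3 -m handwheel '{"fingers":[-1,-1,-1,-1,-1],"dp":[[-0.3,-0.5,0],[-0.3,-0.5,0],[-0.3,-0.5,0],[-0.3,-0.5,0],[0,0,0]],"dr":[[0,0,0],[0,0,0],[0,0,0],[0,0,0],[0,0,0]]}'
python3 - <<'E'
from plant import ctrl
import cv2,pickle
for n in("scene","wrist","top"):
    s=ctrl.sense();d=ctrl.snapshot(n);d["pose"]=(s["orientation"],s["eef_pos"]);pickle.dump(d,open(n+"3.pkl","wb"))
    print(s["eef_pos"]);cv2.imwrite(f"pics/{n}3.png",d["pixels"][:,:,::-1])
E
```

```text
time_s: 4.2
eef_pos: [0.5169, -0.277, 0.2191]
orientation: [[1.0, 0.002, -0.001], [0.002, -1.0, 0.001], [-0.001, -0.001, -1.0]]
ft_force: [0.8, -0.5, -1.5]
finger_gap: 0.0181
finger_force: 78.5
time_s: 4.7
eef_pos: [0.5163, -0.1805, 0.2471]
orientation: [[1.0, 0.002, -0.002], [0.002, -1.0, 0.001], [-0.002, -0.001, -1.0]]
ft_force: [0.5, -1.7, -1.9]
finger_gap: 0.018
finger_force: 78.6
time_s: 5.2
eef_pos: [0.4544, -0.0794, 0.2474]
orientation: [[1.0, 0.004, -0.003], [0.004, -1.0, 0.001], [-0.003, -0.001, -1.0]]
ft_force: [0.4, -0.2, -1.6]
finger_gap: 0.0188
finger_force: 78.6
[ 0.45440305 -0.07939347  0.24737734]
[ 0.45569237 -0.08069623  0.24767991]
[ 0.45646891 -0.08157188  0.24777158]
```

View pics/wrist3.png

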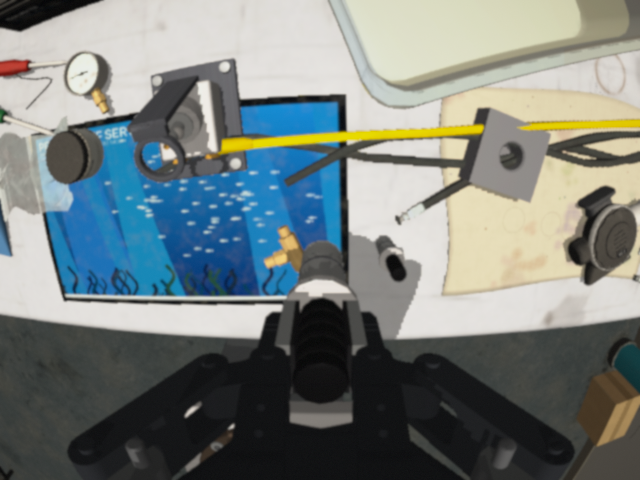

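View pics/scene3.png

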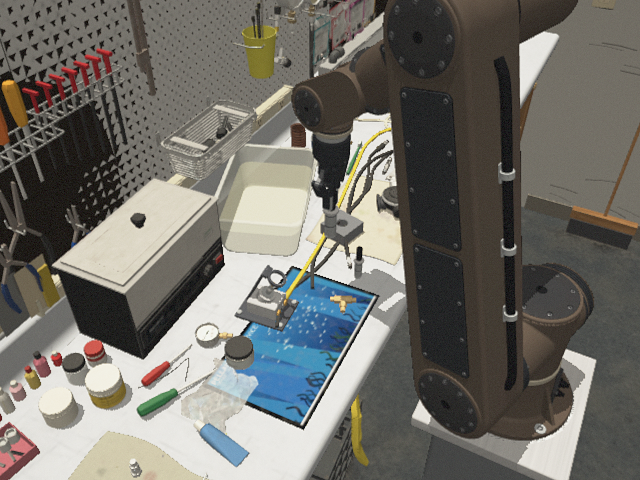

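The wrist view shows the coupler held with its collar just below the fingertips at (322,290) and its nose toward (320,250). The guide eye is at (160,157), the manifold block at (195,115) and the empty holder at (505,150). The scene view agrees: coupler at (330,220), eye at (272,278).

```bash
cat > fit.py <<'E'
from h import *
T=.4363
def axis(yaw): return np.array([-np.sin(T)*np.cos(yaw),-np.sin(T)*np.sin(yaw),np.cos(T)])
def ringfit(P,c0,yaw):
    m=near(P,c0,.045,.09,.14);q=P[m]
    def res(p):
        n=axis(yaw);w=q-p[:3];s=w@n;r=np.linalg.norm(w-s[:,None]*n,axis=1)
        return np.hypot(np.maximum(abs(r-.019)-.003,0),np.maximum(abs(s)-.004,0))-np.where((abs(r-.019)<.003)&(abs(s)<.004),-1,0)*np.minimum(.003-abs(r-.019),.004-abs(s))
    c=np.array([*c0,.112])
    for _ in range(3):
        w=q-c;n=axis(yaw);k=(np.linalg.norm(w,axis=1)<.03)&(w@np.array([np.cos(yaw),np.sin(yaw),0])<.012);q=q[k]if k.sum()>20 else q
        s=least_squares(res,c,loss="soft_l1",f_scale=.0015);c=s.x
    return c,len(q),np.sqrt(np.mean(s.fun**2))
def couplerfit(P,pose):
    R,p=map(np.array,pose);L=(P-p)@R   # tool coords
    m=(np.hypot(L[...,0],L[...,1])<.022)&(L[...,2]>.012)&(L[...,2]<.072);q=L[m]
    s=least_squares(lambda a:np.hypot(q[:,0]-a[0]-a[2]*(q[:,2]-.04),q[:,1]-a[1]-a[3]*(q[:,2]-.04))-.013,[0,0,0,0],loss="soft_l1",f_scale=.001)
    return s.x,len(q),q[:,2].max(),np.sqrt(np.mean(s.fun**2))
E
python3 - <<'E'
from fit import *
for n in("wrist3","scene3","top3","scene","top"):
    d=pickle.load(open(n+".pkl","rb"));P=wcloud(d) if n[0]=="w" else cloud(d)
    m=near(P,(.54,.045),.08,.041,.047);a=cv2.minAreaRect(P[m][:,:2].astype(np.float32)*1000)
    print(n,"block",m.sum(),a)
    for y in(0,.1,-.1):
      try:print("  ring",y,ringfit(P,(.522,.048),y))
      except Exception as e:print(e)
    if "pose" in d:
      try:print("  coupler",couplerfit(P,d["pose"]))
      except Exception as e:print(e)
E
```

```text
wrist3 block 1727 ((548.9285888671875, 49.554954528808594), (78.1366958618164, 60.152469635009766), 4.7559919357299805)
  ring 0 (array([0.51712614, 0.04744372, 0.11270059]), 940, np.float64(0.0031966979858400538))
  ring 0.1 (array([0.5170812 , 0.04745411, 0.11262923]), 952, np.float64(0.0031522187476527848))
  ring -0.1 (array([0.51697902, 0.04729913, 0.11296672]), 922, np.float64(0.0032923991935645386))
  coupler (array([-0.00119917,  0.00050208, -0.00985955,  0.00486731]), 1280, np.float64(0.07197975900264283), np.float64(0.00045837295123857486))
scene3 block 297 ((544.3917846679688, 54.258033752441406), (76.1969985961914, 62.98333740234375), 6.6262125968933105)
  ring 0 (array([0.51566502, 0.04925037, 0.11310888]), 143, np.float64(0.0014557366393637536))
  ring 0.1 (array([0.5154269 , 0.0492064 , 0.11244884]), 138, np.float64(0.0013899941222212237))
  ring -0.1 (array([0.51580729, 0.04958872, 0.11361945]), 140, np.float64(0.001559939003937477))
  coupler (array([-0.00222998, -0.00137466,  0.00362895,  0.03834564]), 239, np.float64(0.07150627343260563), np.float64(0.0017568166404
[... 582 characters left out ...]
75390625)
  ring 0 (array([0.51532363, 0.04891064, 0.11246941]), 142, np.float64(0.0013630023537984477))
  ring 0.1 (array([0.51545426, 0.04905429, 0.11226757]), 142, np.float64(0.0012900733293024866))
  ring -0.1 (array([0.51538938, 0.04900728, 0.11282249]), 142, np.float64(0.0015028692313268292))
top block 193 ((545.5796508789062, 52.675621032714844), (77.40097045898438, 58.93037033081055), 4.129161357879639)
  ring 0 (array([0.51584666, 0.04856638, 0.11457013]), 102, np.float64(0.0041991227298976965))
  ring 0.1 (array([0.51505506, 0.04926617, 0.11336911]), 97, np.float64(0.004347671322003483))
  ring -0.1 (array([0.51483516, 0.04946966, 0.11470705]), 94, np.float64(0.004431241373868887))
```

```bash
python3 -m handwheel '{"fingers":[-1,-1,-1,-1,-1],"dp":[[0,0,0],[0,0,0],[0,0,0],[0,0,0],[0,0,0]],"dr":[[0,0,-0.95],[0,1,0],[0,1,0],[0,1,0],[0,1,0]]}' && python3 -m handwheel '{"fingers":[-1,-1,-1],"dp":[[0,0,0],[0,0,0],[0,0,0]],"dr":[[0,1,0],[0,0,0],[0,0,0]]}'
cat > go.py <<'E'
from fit import *
from plant import ctrl
import sys
def goal(eye,yaw,s,off=(-.0012,.0005),nose=.083,tx=-.01,ty=.005):
    "shift in tool units that puts the nose at height s on the nipple axis; turn in units"
    st=ctrl.sense();R=st["orientation"];n=axis(yaw)
    x=np.array([np.cos(yaw),np.sin(yaw),0]);x=x-(x@n)*n;x/=np.linalg.norm(x);Rt=np.stack([x,np.cross(-n,x),-n],1)
    from scipy.spatial.transform import Rotation as Ro
    dr=Ro.from_matrix(R.T@Rt).as_rotvec()
    local=np.array([off[0]+tx*(nose-.04),off[1]+ty*(nose-.04),nose])
    tip=st["eef_pos"]+R@local
    want=np.array(eye)+(s-.060)*n
    return (R.T@(want-tip)/.05).round(3),(np.degrees(dr)/5).round(3),tip
E
python3 -c "
from go import *
print(goal((.517,.0474,.1125),.087,.09))"
```

```text
time_s: 5.85
eef_pos: [0.457, -0.0832, 0.248]
orientation: [[0.935, 0.083, 0.344], [0.078, -0.997, 0.028], [0.345, 0.001, -0.939]]
ft_force: [-0.2, 0.9, -1.6]
finger_gap: 0.0187
finger_force: 78.5
time_s: 6.15
eef_pos: [0.457, -0.0831, 0.2482]
orientation: [[0.904, 0.083, 0.419], [0.075, -0.997, 0.035], [0.42, -0.0, -0.907]]
ft_force: [0.6, -0.1, -1.7]
finger_gap: 0.0183
finger_force: 78.6
(array([ 0.172, -2.514,  0.796]), array([ 0.016,  0.027, -0.04 ]), array([ 0.4903636 , -0.08099677,  0.17217264]))
```

```bash
python3 -m handwheel '{"fingers":[-1,-1,-1,-1,-1],"dp":[[0.03,-0.5,0],[0.03,-0.5,0],[0.03,-0.5,0],[0.03,-0.5,0],[0.03,-0.5,0]],"dr":[[0,0,0],[0,0,0],[0,0,0],[0,0,0],[0,0,0]]}' && python3 -m handwheel '{"fingers":[-1,-1,-1,-1],"dp":[[0,0,0.25],[0,0,0.25],[0,0,0],[0,0,0]],"dr":[[0,0,0],[0,0,0],[0,0,0],[0,0,0]]}'
python3 - <<'E'
from go import *
print(goal((.517,.0474,.1125),.087,.09))
for n in("scene","wrist","top"):
    s=ctrl.sense();d=ctrl.snapshot(n);d["pose"]=(s["orientation"],s["eef_pos"]);pickle.dump(d,open(n+"4.pkl","wb"))
    cv2.imwrite(f"pics/{n}4.png",d["pixels"][:,:,::-1])
    P=wcloud(d) if n[0]=="w" else cloud(d)
    try:
        print(n,"ring",ringfit(P,(.517,.048),.087));print("  coupler",couplerfit(P,d["pose"]))
    except Exception as e:print(e)
cv2.imwrite("pics/mix4.png",np.hstack([cv2.resize(cv2.imread("pics/wrist4.png")[100:340,200:440],(400,400)),cv2.resize(cv2.imread("pics/scene4.png")[180:320,210:350],(400,400))]))
E
```

```text
time_s: 6.65
eef_pos: [0.4539, 0.0436, 0.2517]
orientation: [[0.904, 0.084, 0.42], [0.077, -0.996, 0.035], [0.422, 0.001, -0.907]]
ft_force: [0.2, -0.4, -2.6]
finger_gap: 0.0182
finger_force: 78.6
time_s: 7.05
eef_pos: [0.4641, 0.0436, 0.2288]
orientation: [[0.904, 0.085, 0.42], [0.077, -0.996, 0.035], [0.421, 0.0, -0.907]]
ft_force: [-0.2, -0.3, -2.3]
finger_gap: 0.018
finger_force: 79.0
(array([0.014, 0.   , 0.297]), array([ 0.014,  0.016, -0.023]), array([0.49749582, 0.04573796, 0.15284003]))
scene ring (array([0.51571902, 0.04905383, 0.11247019]), 143, np.float64(0.0014834184928122884))
  coupler (array([-0.00239881, -0.00125717,  0.00036637,  0.02676828]), 213, np.float64(0.07138462963675421), np.float64(0.0014491544343935361))
wrist ring (array([0.5140739 , 0.04707653, 0.11121545]), 565, np.float64(0.0044533360791002286))
  coupler (array([-0.0011821 ,  0.00050702, -0.01267888,  0.00609911]), 1284, np.float64(0.07196593067101842), np.float64(0.0006154543354438511))
top ring (array([0.51312932, 0.04750282, 0.11426515]), 29, np.float64(0.0013337533768846095))
  coupler (array([-3.70544395e-03,  6.59363159e-04, -1.01428430e-04,  1.80485461e-05]), 1, np.float64(0.06737281389456534), np.float64(6.23171240304865e-09))
```

View pics/mix4.png

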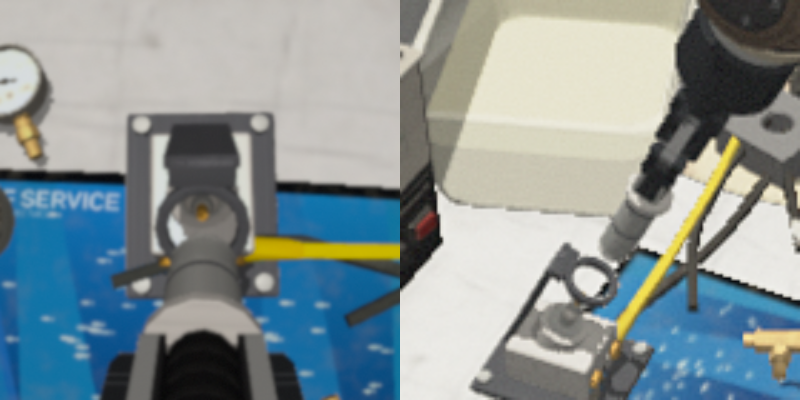

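In the left (wrist) half, the coupler nose at crop (203,260) is laterally in line with the eye at (203,225), and the brass stem shows at (203,212). The right (scene) half shows the coupler at (625,230) pointing down at the ring at (595,280). I now pass the nose through the eye, going slowly.

```bash
python3 -m handwheel '{"fingers":[-1,-1,-1,-1,-1],"dp":[[0.01,0,0.2],[0,0,0.2],[0,0,0.15],[0,0,0.1],[0,0,0]],"dr":[[0,0.1,0],[0,0,0],[0,0,0],[0,0,0],[0,0,0]]}'
python3 - <<'E'
from go import *
print(goal((.517,.0474,.1125),.087,.05,tx=-.0115,ty=.0055))
for n in("scene","wrist"):
    s=ctrl.sense();d=ctrl.snapshot(n);d["pose"]=(s["orientation"],s["eef_pos"]);pickle.dump(d,open(n+"5.pkl","wb"))
    cv2.imwrite(f"pics/{n}5.png",d["pixels"][:,:,::-1])
cv2.imwrite("pics/mix5.png",np.hstack([cv2.resize(cv2.imread("pics/wrist5.png")[160:300,250:390],(400,400)),cv2.resize(cv2.imread("pics/scene5.png")[200:320,230:350],(400,400))]))
E
```

```text
time_s: 7.7
eef_pos: [0.478, 0.0448, 0.199]
orientation: [[0.9, 0.084, 0.428], [0.076, -0.996, 0.036], [0.429, -0.0, -0.903]]
ft_force: [0.1, -0.4, -1.2]
finger_gap: 0.0182
finger_force: 79.0
(array([-0.004, -0.001,  0.437]), array([ 0.011, -0.086, -0.027]), array([0.51205729, 0.04694664, 0.12328733]))
```

View pics/mix5.png

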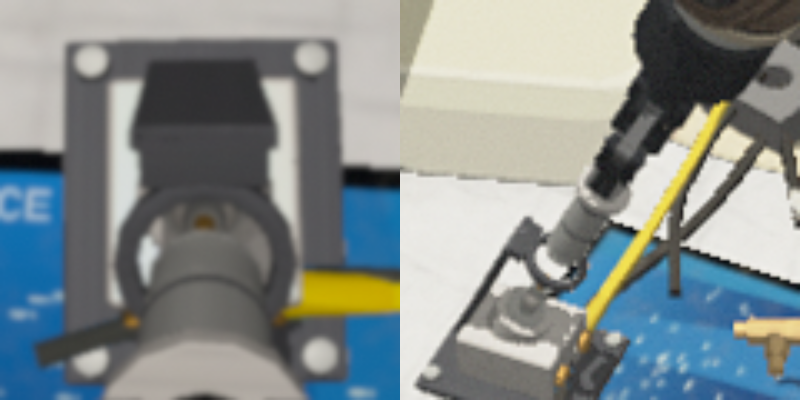

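In the wrist half, the nose (crop 153–258) is centred in the ring bore (140–270), with the stem at (204,220). In the scene half, the nose is just entering the ring at (565,270). I continue, watching the force.

```bash
python3 -m handwheel '{"fingers":[-1,-1,-1,-1,-1],"dp":[[0,0,0.1],[0,0,0.1],[0,0,0.1],[0,0,0.1],[0,0,0]],"dr":[[0,0,0],[0,0,0],[0,0,0],[0,0,0],[0,0,0]]}'
python3 - <<'E'
from go import *
print(goal((.517,.0474,.1125),.087,.05,tx=-.0115,ty=.0055),ctrl.sense()["ft_force"])
for n in("scene","wrist"):
    s=ctrl.sense();d=ctrl.snapshot(n);d["pose"]=(s["orientation"],s["eef_pos"]);pickle.dump(d,open(n+"6.pkl","wb"))
    cv2.imwrite(f"pics/{n}6.png",d["pixels"][:,:,::-1])
cv2.imwrite("pics/mix6.png",np.hstack([cv2.resize(cv2.imread("pics/wrist6.png")[160:300,250:390],(400,400)),cv2.resize(cv2.imread("pics/scene6.png")[220:310,240:330],(400,400))]))
E
```

```text
time_s: 8.3
eef_pos: [0.4866, 0.0456, 0.1808]
orientation: [[0.9, 0.084, 0.428], [0.076, -0.996, 0.036], [0.43, -0.0, -0.903]]
ft_force: [0.7, 0.0, -1.7]
finger_gap: 0.0181
finger_force: 79.0
(array([-0.004, -0.   ,  0.036]), array([ 0.011, -0.088, -0.025]), array([0.52063698, 0.04770486, 0.1051517 ])) [ 0.65606309  0.04589535 -1.73394157]
```

View pics/mix6.png

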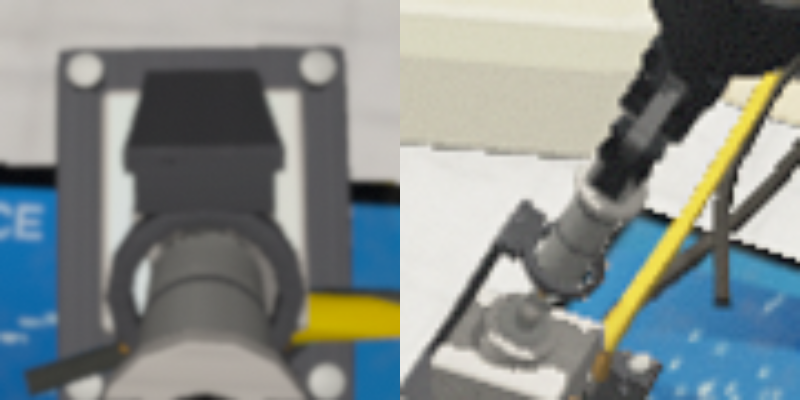

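The nose is through the ring, with a gap all round in the wrist half (ring centre x≈207, nose centre ≈207), and the scene half shows the nipple just below it at (530,310). There is no contact force yet.

```bash
python3 -m handwheel '{"fingers":[-1,-1,-1,-1,-1],"dp":[[0,0,0.1],[0,0,0.1],[0,0,0.1],[0,0,0.1],[0,0,0]],"dr":[[0,0,0],[0,0,0],[0,0,0],[0,0,0],[0,0,0]]}' 110;  python3 -c "
from go import *
print(goal((.517,.0474,.1125),.087,.003,tx=-.0115,ty=.0055))"
```

```text
time_s: 8.9
eef_pos: [0.4952, 0.0463, 0.1628]
orientation: [[0.9, 0.084, 0.428], [0.076, -0.996, 0.036], [0.43, -0.0, -0.903]]
ft_force: [-0.3, 0.0, -2.1]
finger_gap: 0.0176
finger_force: 107.3
(array([-0.012, -0.001,  0.576]), array([ 0.011, -0.089, -0.026]), array([0.52921788, 0.04842771, 0.08711205]))
```

```bash
python3 -m handwheel '{"fingers":[-1,-1,-1,-1,-1],"dp":[[0,0,0.1],[0,0,0.1],[0,0,0.1],[0,0,0],[0,0,0]],"dr":[[0,0,0],[0,0,0],[0,0,0],[0,0,0],[0,0,0]]}' 110;  python3 -c "
from go import *
print(goal((.517,.0474,.1125),.087,.003,tx=-.0115,ty=.0055))"
```

```text
time_s: 9.4
eef_pos: [0.5013, 0.0469, 0.1496]
orientation: [[0.9, 0.085, 0.428], [0.076, -0.996, 0.036], [0.43, -0.0, -0.903]]
ft_force: [-0.5, 0.2, -3.2]
finger_gap: 0.018
finger_force: 107.3
(array([-0.01 ,  0.001,  0.285]), array([ 0.01 , -0.088, -0.025]), array([0.53534592, 0.04904065, 0.0739078 ]))
```

```bash
for i in 1; do python3 -m handwheel '{"fingers":[-1,-1,-1],"dp":[[0,0,0.08],[0,0,0.06],[0,0,0]],"dr":[[0,0,0],[0,0,0],[0,0,0]]}'; done; python3 -m handwheel '{"fingers":[-1,-1,-1],"dp":[[0,0,0.06],[0,0,0.04],[0,0,0]],"dr":[[0,0,0],[0,0,0],[0,0,0]]}';  python3 -c "
from go import *
print(goal((.517,.0474,.1125),.087,.003,tx=-.0115,ty=.0055))"
```

```text
time_s: 9.7
eef_pos: [0.5044, 0.0471, 0.1434]
orientation: [[0.9, 0.084, 0.429], [0.076, -0.996, 0.036], [0.43, -0.0, -0.903]]
ft_force: [-4.1, 0.5, 1.1]
finger_gap: 0.0179
finger_force: 107.3
time_s: 10.0
eef_pos: [0.5065, 0.0473, 0.1392]
orientation: [[0.899, 0.085, 0.429], [0.076, -0.996, 0.036], [0.43, -0.0, -0.903]]
ft_force: [-7.1, 0.2, 6.3]
finger_gap: 0.0177
finger_force: 107.3
(array([-0.016,  0.001,  0.053]), array([ 0.011, -0.1  , -0.024]), array([0.54060623, 0.0494989 , 0.06356742]))
```

```bash
python3 -m handwheel '{"fingers":[-1,-1,-1],"dp":[[0,0,0.04],[0,0,0],[0,0,0]],"dr":[[0,0,0],[0,0,0],[0,0,0]]}';  python3 -m handwheel '{"fingers":[-1,-1,-1],"dp":[[0,0,0.03],[0,0,0],[0,0,0]],"dr":[[0,0,0],[0,0,0],[0,0,0]]}';  python3 -c "
from go import *
print(goal((.517,.0474,.1125),.087,.003,tx=-.0115,ty=.0055))"
```

```text
time_s: 10.3
eef_pos: [0.5073, 0.0474, 0.1376]
orientation: [[0.899, 0.085, 0.429], [0.076, -0.996, 0.037], [0.431, -0.0, -0.902]]
ft_force: [-7.6, 0.0, 7.2]
finger_gap: 0.0178
finger_force: 107.3
time_s: 10.6
eef_pos: [0.5077, 0.0474, 0.1369]
orientation: [[0.899, 0.085, 0.43], [0.076, -0.996, 0.036], [0.432, 0.0, -0.902]]
ft_force: [-14.9, -2.0, 18.7]
finger_gap: 0.018
finger_force: 110.2
(array([-0.022,  0.   ,  0.   ]), array([ 0.012, -0.114, -0.024]), array([0.54196375, 0.04959598, 0.06130648]))
```

The force jumped to about 26 N along the axis at the predicted home height (s≈3 mm). I let it settle and check before handing in.

```bash
python3 -m handwheel '{"fingers":[-1,-1,-1,-1,-1],"dp":[[0,0,0.01],[0,0,0],[0,0,0],[0,0,0],[0,0,0]],"dr":[[0,0,0],[0,0,0],[0,0,0],[0,0,0],[0,0,0]]}'
python3 - <<'E'
from go import *
print(goal((.517,.0474,.1125),.087,.003,tx=-.0115,ty=.0055))
for n in("scene","wrist"):
    s=ctrl.sense();d=ctrl.snapshot(n);d["pose"]=(s["orientation"],s["eef_pos"])
    P=wcloud(d) if n[0]=="w" else cloud(d)
    R,p=d["pose"];L=(P-p)@R;m=(np.hypot(L[...,0],L[...,1])<.03)&(L[...,2]>-.02)&(L[...,2]<.03);print(n,couplerfit(P,d["pose"]))
    cv2.imwrite(f"pics/{n}7.png",d["pixels"][:,:,::-1])
print(ctrl.sense()["ft_force"],ctrl.sense()["eef_pos"])
cv2.imwrite("pics/mix7.png",np.hstack([cv2.resize(cv2.imread("pics/wrist7.png")[160:340,230:410],(400,400)),cv2.resize(cv2.imread("pics/scene7.png")[220:320,235:335],(400,400))]))
E
```

```text
time_s: 11.1
eef_pos: [0.5078, 0.0475, 0.1369]
orientation: [[0.899, 0.085, 0.431], [0.076, -0.996, 0.036], [0.432, 0.0, -0.902]]
ft_force: [-19.0, -2.9, 26.8]
finger_gap: 0.0176
finger_force: 110.5
(array([-0.025,  0.001, -0.001]), array([ 0.012, -0.121, -0.023]), array([0.54212208, 0.04963772, 0.06131838]))
scene (array([-0.00059366, -0.00304314, -0.11682978,  0.08577737]), 211, np.float64(0.07195123652082329), np.float64(0.0035592473343207987))
wrist (array([-0.01150904,  0.00327208, -0.95639283,  0.13302795]), 1786, np.float64(0.043086238792681204), np.float64(0.004072232486671705))
[-18.06163054  -3.44312421  27.31575513] [0.5078569  0.04745603 0.13689982]
```

View pics/mix7.png

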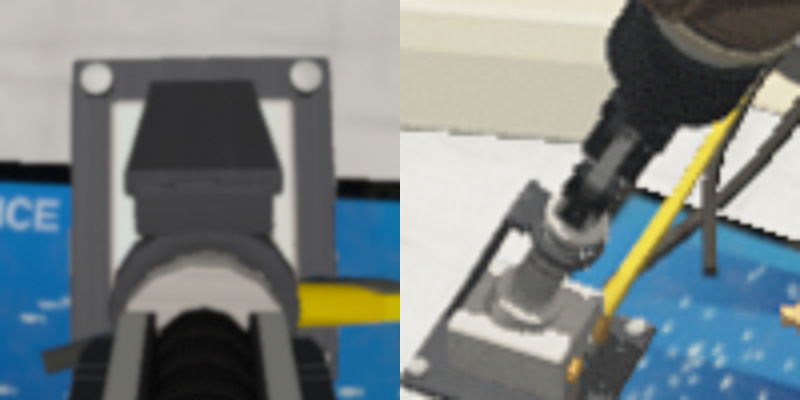

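The wrist half shows the collar close above the ring at (205,290), and the scene half shows the nose seated on the flange at (530,300), straight along the nipple. The force is stiff and steady, so I hand the job in.

```bash
python3 -c "
from plant import ctrl
print(ctrl.close_job())"
```

```text
the job is handed in; nothing more can be done
None
```

I handed the job in with the coupler snapped onto the nipple, pressed home against the flange and still gripped at about 110 N. Home is inferred from the push rising from about 11 to 35 N with no further travel and from the last pictures; the hand-in gave no verdict.

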